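Set the tube mixer's mode switch with a screwdriver

ROBOT

A 6-joint arm with a two-finger parallel gripper is mounted at the origin on the work surface. World frame = base frame: x ahead of the robot, y to its left, z up, the work surface at z = 0. Lengths are in mm, angles in degrees, forces in N, time in s.
With the tool pointing down it reaches from about 300 to 775 mm from the base axis. Payload 14.6 kg.
Tool frame: the origin (TCP) lies midway between the tips of the shut fingers; the grasp point (between the pads) lies 19 mm behind it; z points along the fingers, x is the direction in which the jaws open and shut, and the axes are right-handed (so a half turn about z gives the same grasp; the last joint's range is limited). The gripper opens to 94 mm and grips with 3 to 60 N. Pads are 16 mm wide; open, the fingers measure 119 mm over their backs; the gripper's body (75 mm by 177 mm) begins 78 mm behind the grasp point.
Start: joints at [71.929, 17.183, 87.147, -0, 75.671, -3.816], TCP at [135.43, 533.055, 205.446] pointing down, gripper open.
Joint ranges: [-173.82, 173.82], [-45.26, 126.66], [13.44, 144.39], [-59.66, 239.66], [0, 175.72], [-146.38, 146.38]. Speed limits (degrees/s): [127.2, 127.2, 147.25, 180, 180, 180].

INTERFACE

Orientations are given as [roll, pitch, yaw] about the fixed x, y, z axes, in that order (R = Rz(yaw) Ry(pitch) Rx(roll)).
In Python, from plant import bot gives the robot as it stands. The module is installed in compiled form; this text tells all that it offers.
- The arm moves only by the tool send_rows, never from a script. Its arguments are lists of equal length, an entry for each row: "hand": the finger opening in cm, from 0 to 9.4; "offset": the shift along the tool's x, y, z in cm, a list of three; "rot": the turn, a rotation vector about the tool's x, y, z in rad, a list of three. A call has exactly 5 rows; each row shifts and turns the commanded pose from where the row before left it, along the tool's axes as they then stand; what a row does not reach is not made up. A row lasts 1/10 s, in which the tool goes at most 50 mm and 8.59 degrees, less where a joint would pass 70% of its speed; a pose out of reach is approached as far as the arm can. A call with a gripper value outside its range is refused whole. The fingers move at their own pace and stop on an object; the grip force is fixed at half the most. Time passes only in rows, so rows that do not move let the fingers close, or fill a call up. It gives the time, the measured TCP pose, the force and the opening at its end, in the units of the state.
- bot.read_state(): the state, without advancing time (a new reading comes with each control period).
- bot.get_image(name): name is "scene" or "top" or "wrist"; returns the picture (384x512x3 uint8, red, green, blue); there is no depth.
- bot.calibration(name): a dict with "intrinsics" (3x3 intrinsics, pixels), "R" (3x3) and "t" (3): a world point X has camera coordinates R X + t. Camera axes: x right, y down, z forward; pixel columns grow to the right and rows downward; lengths in mm; the calibration is good to about 2 mm. A picture is of the moment at which its call begins: read the wrist's pose just before it. calibration takes no time and is no camera call; for the wrist camera it gives the pose at the moment of the call.
- bot.sign_off(): hands the job in, once; it reports no verdict.
Trained networks look in the newest picture that a camera, given by its name, has taken for a name from the list of things; names that differ only in an ending like _2 or _b are one class to them, and where a whole thing is asked for, a point or a joint stands for the part that bears it (a point fixed in the world has none). Each returns a list of dicts, best first, with "score" (0 to 1); they miss things now and then, are a little off and sometimes report something else, mostly with a low value. They report only what shows in the picture. A call takes as long as a camera call. They do not tell look-alikes from the thing itself.
- bot.look_for(thing, camera): "at" ([x, y, z] in mm, in world coordinates, good to about 4 mm: the middle of the surface that is visible of it).
- bot.place_of(thing, camera): "at" ([x, y, z] in mm, in world coordinates, good to about 4 mm: a listed point, or the origin of a listed thing).
The state is a dict: "clock": time; "joints": joint angles; "qd": joint speeds; "effort": joint torques, N m; "tcp_pos": TCP position; "tool_rot": TCP orientation; "contact_force": force on the tool from outside, world axes, zero at the start; "moment": the same for the moment, N m; "gripper_width": finger opening in mm.
Only numpy, scipy, OpenCV 4.12 (cv2) and the standard library are available. Lean on these libraries where they do the work, as an engineer would, in place of code of your own. Each camera call takes 0.05 s, during which the arm holds its last target.

TASK

Take the flat screwdriver from its stand and use it to turn the slotted switch on the tube mixer (the instrument with the round rubber cup on top) a quarter turn clockwise, as far as its stop. Then put the screwdriver back upright in its stand and let go. Leave the switch of the heating block, the instrument with the metal block full of holes, alone.

Things in the scene. Friction and masses are not known exactly. Their poses are not given: they have to be found in the camera images.
- driver_grip (a point): Flat screwdriver, 0.13 kg, blade down in the stand. Point: centre of its white flat-sided handle, 32 mm along x, 22 along y (grip across y), 76 high; z up its long axis. Below: black round guard, 50 mm across, 6 thick, underside 44 mm below the point; 9 mm shaft; steel blade 18 mm wide along x, 4 thick along y, its end 106 mm below the point.
- mixer_slot (a point): Slot centre, level with the top of the mixer's switch, an aluminium dial 52 mm across, 15 high, on a white box 150 x 116 x 62 mm; x along the slot, turning with it. Slot 44 mm long, 6.5 wide, 11 deep; upper 6 mm chamfered to 13.5 wide. Black rubber cup (54 mm across, top 92 mm above the bench) 72 mm behind the dial, away from the robot.
- mixer_dial (a joint): Angle of the mixer's switch, rad, growing clockwise seen from above: 0 to 0.15 at the start (slot roughly front to back across the box), 1.57 at the stop (slot parallel to the box's front, at the side ticks). Friction 0.06 N m; stays where left. The blade has about 8 degrees of play in the slot.
- stand_mouth (a point): Centre of the mouth, level with the rim, of the screwdriver's fixed stand: an upright aluminium tube 52 mm across, 72 high, bore 34 mm. z up. The screwdriver hangs in it, guard resting on the rim, handle centre 44 mm above this point; any yaw will do.
- heater_dial (a joint): Angle, rad, of the identical switch on the heating block: the same white box but with a metal block full of small holes in place of the rubber cup. 0 to 0.15 at the start; leave it alone.
There are look-alikes about, which are no part of the job. Leave any purple look-alike of the part that bears driver_grip alone.

How it is judged:
By the outcome, as a careful person would: the job done as asked, in the order asked, and still so for the second after the job is handed in, with the robot touching nothing.
It also fails if it takes over 50 s, if anything falls off the work surface, if the arm or the gripper's body presses on something with over 40 N, if the wrist force passes 120 N, or if a joint passes its speed limit or range.

## Working session

There is one attempt and no reset: what is moved stays moved. The work goes in short steps, Python scripts to look and compute and a tool call to move; the robot and the scene stay as the last step left them, time stands still between calls to the robot, and variables do not carry over. Pictures are saved under pics/ and viewed, and the job is handed in when it is done.

Besides the shell and the picture viewer there is one more tool, called as name(argument=value, ...) on one line, values as JSON. send_rows: Moves the arm, as the interface text tells. Its arguments: {"type":"object","properties":{"hand":{"type":"array","items":{"type":"number"}},"offset":{"type":"array","items":{"type":"array","items":{"type":"number"}}},"rot":{"type":"array","items":{"type":"array","items":{"type":"number"}}}},"required":["hand","offset","rot"]}

```bash
mkdir -p pics; ls; python3 - <<'E'
from plant import bot
import cv2
s=bot.read_state();print(s)
for n in ["scene","top"]:
    im=bot.get_image(n);cv2.imwrite(f"pics/{n}0.png",cv2.cvtColor(im,cv2.COLOR_RGB2BGR))
    for th in ["driver_grip","mixer_slot","stand_mouth","mixer_dial"]:
        print(n,th,[(r['score'],[round(v) for v in r['at']]) for r in bot.place_of(th,n)])
print(bot.read_state()['clock'])
E
```

```text
pics
{'clock': 0.0, 'joints': array([ 7.19301580e+01,  1.72158616e+01,  8.71811794e+01,  1.15777852e-03,
        7.56706094e+01, -3.81598644e+00]), 'qd': array([ 0.07873765,  0.03280229,  0.02286322, -0.02452561, -0.02474182,
        0.00730316]), 'effort': array([ 2.63911184e-03, -5.31801188e+01, -3.52747965e+01,  7.09198276e-02,
        2.42471328e-02, -9.14376483e-05]), 'tcp_pos': array([135.33457846, 532.81045758, 204.87761248]), 'tool_rot': array([-1.79994379e+02,  6.74257238e-02,  7.57458605e+01]), 'contact_force': array([-0.57100273,  0.46154517, -0.40736653]), 'moment': array([ 0.0171039 , -0.00372733, -0.02743672]), 'gripper_width': 94.15532386602013}
scene driver_grip [(0.76, [408, 26, 109]), (0.72, [317, 132, 107]), (0.66, [431, 123, 113])]
scene mixer_slot [(0.65, [582, 208, 79])]
scene stand_mouth [(0.93, [431, 123, 74])]Traceback (most recent call last):
  File "<stdin>", line 7, in <module>
ValueError: it knows: driver_grip, mixer_slot, stand_mouth
```

```bash
python3 - <<'E'
from plant import bot
import cv2
for n in ["top"]:
    im=bot.get_image(n);cv2.imwrite(f"pics/{n}0.png",cv2.cvtColor(im,cv2.COLOR_RGB2BGR))
    for th in ["driver_grip","mixer_slot","stand_mouth"]:
        print(n,th,[(r['score'],[round(v) for v in r['at']]) for r in bot.place_of(th,n)])
    c=bot.calibration(n);print(c)
print(bot.read_state()['clock'])
E
```

```text
top driver_grip [(0.91, [432, 128, 114]), (0.91, [410, 28, 106]), (0.59, [319, 137, 102])]
top mixer_slot [(0.8, [591, 207, 83])]
top stand_mouth [(0.72, [431, 125, 72])]
{'intrinsics': array([[408.59916497,   0.        , 255.26625013],
       [  0.        , 408.59916497, 186.40796673],
       [  0.        ,   0.        ,   1.        ]]), 'R': array([[ 0.01489669, -0.99873125,  0.04810373],
       [-0.99082244, -0.02120852, -0.13349562],
       [ 0.13434646, -0.04567361, -0.98988128]]), 't': array([-33.26556663, 462.50716869, 789.95289562])}
0.4
```

View pics/scene0.png

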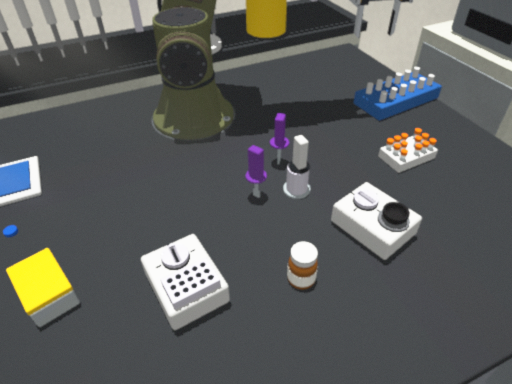

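View pics/top0.png

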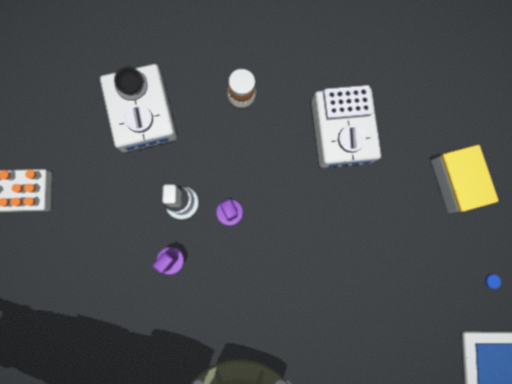

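```bash
cat > h.py <<'E'
import numpy as np,cv2
from plant import bot
from scipy.spatial.transform import Rotation as R
def save(n,fn,box=None,k=1):
    im=bot.get_image(n);im=cv2.cvtColor(im,cv2.COLOR_RGB2BGR)
    cv2.imwrite("pics/raw_"+fn,im)
    crop(im,fn,box,k)
def crop(im,fn,box,k):
    if box: im=im[box[1]:box[3],box[0]:box[2]]
    cv2.imwrite("pics/"+fn,cv2.resize(im,None,fx=k,fy=k,interpolation=cv2.INTER_CUBIC))
def proj(n,X,c=None):
    c=c or bot.calibration(n);p=c['intrinsics']@(c['R']@np.array(X,float)+c['t']);return p[:2]/p[2]
def ray(n,uv,z,c=None):
    c=c or bot.calibration(n)
    d=c['R'].T@np.linalg.solve(c['intrinsics'],[uv[0],uv[1],1.]);o=-c['R'].T@c['t']
    return o+d*(z-o[2])/d[2]
def plan(target,yaw):
    s=bot.read_state();M=R.from_euler('xyz',s['tool_rot'],degrees=True)
    T=R.from_euler('xyz',[180,0,yaw],degrees=True)
    d=M.inv().apply(np.array(target)-s['tcp_pos'])/10
    r=(M.inv()*T).as_rotvec()
    print('t',s['clock'],'tcp',s['tcp_pos'].round(1),'rot',s['tool_rot'].round(2),'w',round(s['gripper_width'],1),'F',s['contact_force'].round(1),'j',s['joints'].round(1))
    print('offset cm',d.round(2),'rot rad',r.round(3),'T=0 rel xy')
E
python3 - <<'E'
from h import *
a=cv2.imread('pics/top0.png')
x=a[60:280,90:260]
cv2.imwrite('pics/topc.png',cv2.resize(x,None,fx=3,fy=2.7 and 3,interpolation=cv2.INTER_CUBIC)[:600])
plan([432,126,205],75)
plan([432,126,205],16)
E
```

```text
t 0.4 tcp [135.4 533.  205.4] rot [-1.800e+02  1.000e-02  7.575e+01] w 94.3 F [ 0.5 -0.4 -0.3] j [71.9 17.2 87.2 -0.  75.7 -3.8]
offset cm [-32.15  38.77   0.04] rot rad [-0.     0.     0.013] T=0 rel xy
t 0.4 tcp [135.4 533.  205.4] rot [-1.800e+02  1.000e-02  7.575e+01] w 94.3 F [ 0.5 -0.4 -0.3] j [71.9 17.2 87.2 -0.  75.7 -3.8]
offset cm [-32.15  38.77   0.04] rot rad [0.    0.    1.043] T=0 rel xy
```

View pics/topc.png

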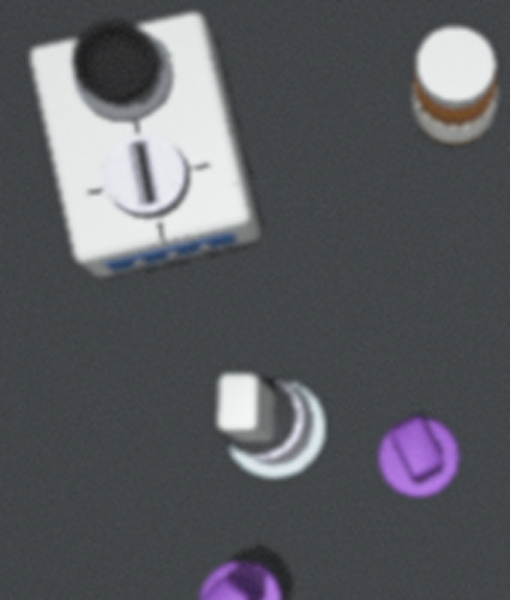

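send_rows(hand=[9.4,9.4,9.4,9.4,9.4], offset=[[-3,3.6,-0.5],[-3,3.6,-0.5],[-3,3.6,-0.5],[-3,3.6,-0.5],[-3,3.6,-0.5]], rot=[[0,0,0],[0,0,0],[0,0,0],[0,0,0],[0,0,0]])

```text
clock: 0.9
tcp_pos: [273.6, 341.7, 230.8]
tool_rot: [180.0, -0.0, 75.8]
contact_force: [0.9, 0.3, -0.5]
gripper_width: 94.1
```

send_rows(hand=[9.4,9.4,9.4,9.4,9.4], offset=[[-3,3.6,0],[-3,3.6,0],[-3,3.6,0],[-3,3.6,0],[0,0,0]], rot=[[0,0,0],[0,0,0],[0,0,0],[0,0,0],[0,0,-0.15]])

```text
clock: 1.4
tcp_pos: [385.2, 187.9, 230.5]
tool_rot: [180.0, 0.0, 84.1]
contact_force: [-0.9, -0.0, 0.7]
gripper_width: 93.9
```

```bash
python3 - <<'E'
from h import *
save('wrist','w1.png')
for th in ["driver_grip","mixer_slot","stand_mouth"]:
        print(th,[(r['score'],[round(v) for v in r['at']]) for r in bot.place_of(th,'wrist')])
plan([432,126,205],87)
E
```

```text
driver_grip [(0.7, [411, 28, 105]), (0.67, [433, 126, 114]), (0.65, [315, 134, 106])]
mixer_slot [(0.7, [591, 205, 78])]
stand_mouth []
t 1.6 tcp [382.7 191.9 230.5] rot [-180.     -0.     84.13] w 94.4 F [-1.4 -0.3  0.6] j [ 2.170e+01  1.000e-01  1.034e+02  0.000e+00  7.650e+01 -6.240e+01]
offset cm [-6.05  5.58  2.55] rot rad [-0.   -0.   -0.05] T=0 rel xy
```

View pics/w1.png

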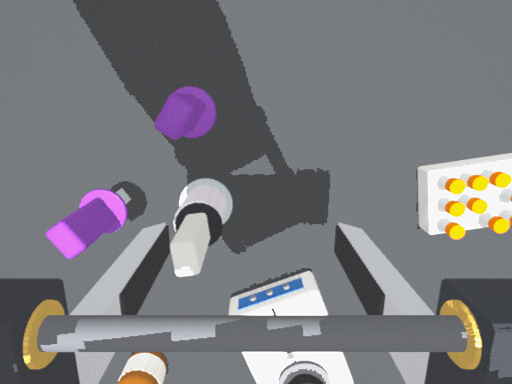

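```bash
python3 - <<'E'
from h import *
a=cv2.imread('pics/raw_w1.png');crop(a,'w1c.png',(150,160,260,290),4)
import json
c=bot.calibration('wrist');print((-c['R'].T@c['t']).round(1),c['R'].round(3))
print(proj('wrist',[433,126,154]),proj('wrist',[433,126,72]))
ct=bot.calibration('top');print(proj('top',[433,126,154]),ray('top',[169.5,193.5],154))
E
```

```text
[304.4 199.7 409.9] [[ 0.102  0.995  0.   ]
 [ 0.959 -0.098  0.266]
 [ 0.264 -0.027 -0.964]]
[179.11258461 266.06444187] [194.9745505  229.05500383]
[169.24573214 192.47863402] [431.27378399 125.50042519 154.        ]
```

View pics/w1c.png

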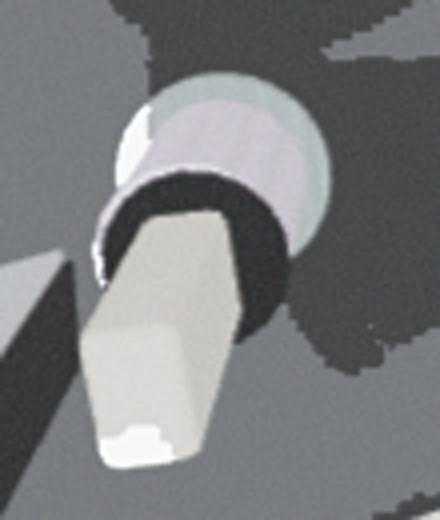

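```bash
python3 - <<'E'
from h import *
P=[ray('wrist',(150+u/4,160+v/4),154) for u,v in [(82,335),(180,322),(203,457),(103,470)]]
P=np.array(P);print(P.round(1),P.mean(0).round(1))
e=[P[1]-P[0],P[2]-P[1],P[3]-P[2],P[0]-P[3]]
for v in e: print(np.linalg.norm(v).round(1),np.degrees(np.arctan2(v[1],v[0])).round(1))
# guard ellipse centre
print(ray('wrist',(150+192/4,160+255/4),78))
for yaw in(88,90): plan([432,126,180],yaw)
E
```

```text
[[412.4 122.2 154. ]
 [411.6 142.5 154. ]
 [442.3 142.8 154. ]
 [443.2 121.5 154. ]] [427.4 132.2 154. ]
20.3 92.3
30.7 0.6
21.3 -87.7
30.8 178.7
[425.1971178  131.29552917  78.        ]
t 1.6 tcp [382.7 191.9 230.5] rot [-180.     -0.     84.13] w 94.4 F [-1.4 -0.3  0.6] j [ 2.170e+01  1.000e-01  1.034e+02  0.000e+00  7.650e+01 -6.240e+01]
offset cm [-6.05  5.58  5.05] rot rad [-0.    -0.    -0.068] T=0 rel xy
t 1.6 tcp [382.7 191.9 230.5] rot [-180.     -0.     84.13] w 94.4 F [-1.4 -0.3  0.6] j [ 2.170e+01  1.000e-01  1.034e+02  0.000e+00  7.650e+01 -6.240e+01]
offset cm [-6.05  5.58  5.05] rot rad [-0.    -0.    -0.102] T=0 rel xy
```

send_rows(hand=[9.4,9.4,9.4,9.4,9.4], offset=[[-2,1.85,1.2],[-2,1.85,1.2],[-2,1.85,1],[0,0,0],[0,0,0]], rot=[[0,0,0],[0,0,0],[0,0,0],[0,0,-0.11],[0,0,0]])

```text
clock: 2.1
tcp_pos: [432.1, 126.9, 196.2]
tool_rot: [-180.0, 0.0, 90.6]
contact_force: [-0.3, -0.7, -0.1]
gripper_width: 93.9
```

```bash
python3 - <<'E'
from h import *
save('wrist','w2.png')
for th in ["driver_grip","mixer_slot"]:
        print(th,[(r['score'],[round(v,1) for v in r['at']]) for r in bot.place_of(th,'wrist')])
plan([431,126.5,97],90.5)
E
```

```text
driver_grip [(0.95, [432.2, 126.2, 114.4]), (0.86, [408.8, 26.7, 106.3]), (0.63, [314.2, 135.8, 104.4])]
mixer_slot []
t 2.25 tcp [432.  127.3 196.7] rot [ 1.7997e+02 -1.0000e-02  9.0490e+01] w 94.0 F [-0.6  0.1 -0.3] j [ 11.7   4.8 103.1   0.   72.1 -78.7]
offset cm [-0.08 -0.11  9.97] rot rad [ 0. -0. -0.] T=0 rel xy
```

View pics/w2.png

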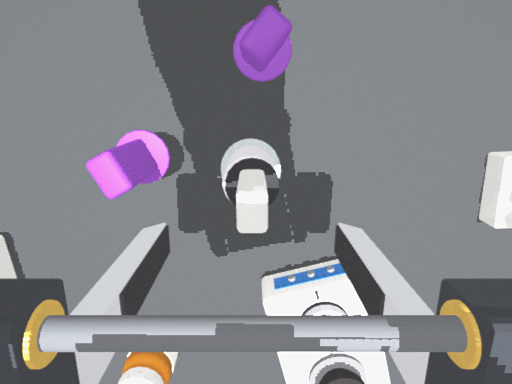

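send_rows(hand=[9.4,9.4,9.4,9.4,9.4], offset=[[0,0,2.5],[0,0,3],[0,0,2.5],[0,0,2],[0,0,0]], rot=[[0,0,0],[0,0,0],[0,0,0],[0,0,0],[0,0,0]])

```text
clock: 2.75
tcp_pos: [430.9, 126.8, 94.7]
tool_rot: [-179.8, 0.0, 90.6]
contact_force: [0.6, 0.8, 0.9]
gripper_width: 93.9
```

send_rows(hand=[2,1,1,1,1], offset=[[0,0,0],[0,0,0],[0,0,0],[0,0,0],[0,0,0]], rot=[[0,0,0],[0,0,0],[0,0,0],[0,0,0],[0,0,0]])

```text
clock: 3.25
tcp_pos: [432.4, 126.4, 96.8]
tool_rot: [180.0, -0.0, 90.6]
contact_force: [-0.0, 0.6, 0.1]
gripper_width: 57.5
```

send_rows(hand=[1,1,1,1,1], offset=[[0,0,0],[0,0,0],[0,0,0],[0,0,0],[0,0,0]], rot=[[0,0,0],[0,0,0],[0,0,0],[0,0,0],[0,0,0]])

```text
clock: 3.75
tcp_pos: [432.3, 126.4, 96.4]
tool_rot: [180.0, -0.0, 90.6]
contact_force: [-0.1, 0.1, -1.0]
gripper_width: 21.7
```

send_rows(hand=[1,1,1,1,1], offset=[[0,0,0],[0,0,-1],[0,0,-2.5],[0,0,-3],[0,0,-3]], rot=[[0,0,0],[0,0,0],[0,0,0],[0,0,0],[0,0,0]])

```text
clock: 4.25
tcp_pos: [432.0, 126.3, 193.1]
tool_rot: [-180.0, 0.0, 90.6]
contact_force: [0.0, 0.4, -0.8]
gripper_width: 22.0
```

```bash
python3 - <<'E'
from h import *
save('wrist','w3.png')
print([(r['score'],[round(v,1) for v in r['at']]) for r in bot.place_of('mixer_slot','wrist')])
save('top','t3.png')
print([(r['score'],[round(v,1) for v in r['at']]) for r in bot.place_of('mixer_slot','top')])
a=cv2.imread('pics/raw_t3.png');crop(a,'t3c.png',(95,55,215,215),3.7)
plan([500,150,220],90.5)
for p in ([90,116],[0,0]): pass
E
```

```text
[(0.17, [433.4, 125.0, 67.9])]
[(0.43, [589.4, 203.9, 80.2])]
t 4.45 tcp [432.3 126.4 191.7] rot [ 1.7995e+02 -1.0000e-02  9.0640e+01] w 21.8 F [-0.3 -0.8 -1.4] j [ 11.6   5.1 103.5  -0.   71.4 -79. ]
offset cm [ 2.28  6.8  -2.82] rot rad [ 0.001 -0.     0.002] T=0 rel xy
```

View pics/w3.png

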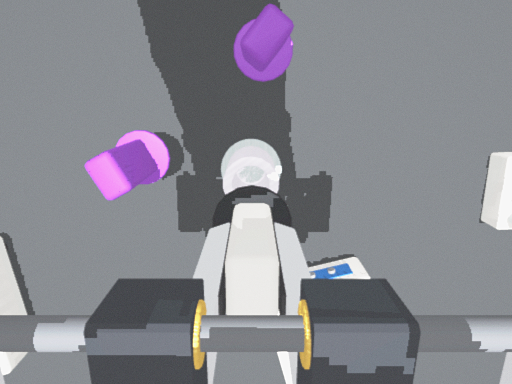

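View pics/t3c.png

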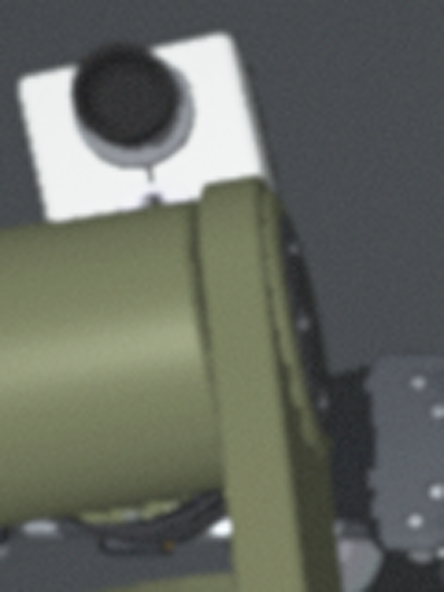

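```bash
python3 - <<'E'
from h import *
for n,f,c0,z in [('top','top0',(137.7,117.5),77),('scene','scene0',(366,199),77)]:
    a=cv2.imread(f'pics/{f}.png');x0,y0=int(c0[0])-25,int(c0[1])-25
    crop(a,f'{n}_dial.png',(x0,y0,x0+50,y0+50),11)
    print(n,x0,y0,ray(n,c0,z).round(1), proj(n,[590,206,77]))
a=cv2.vconcat([cv2.imread('pics/top_dial.png')]);b=cv2.imread('pics/scene_dial.png')
cv2.imwrite('pics/dials.png',cv2.resize(cv2.hconcat([a,b]),(800,400)))
E
```

```text
top 112 92 [585.3 204.7  77. ] [137.15276264 115.11255299]
scene 341 174 [590.2 200.3  77. ] [368.16184756 198.13825687]
```

View pics/dials.png

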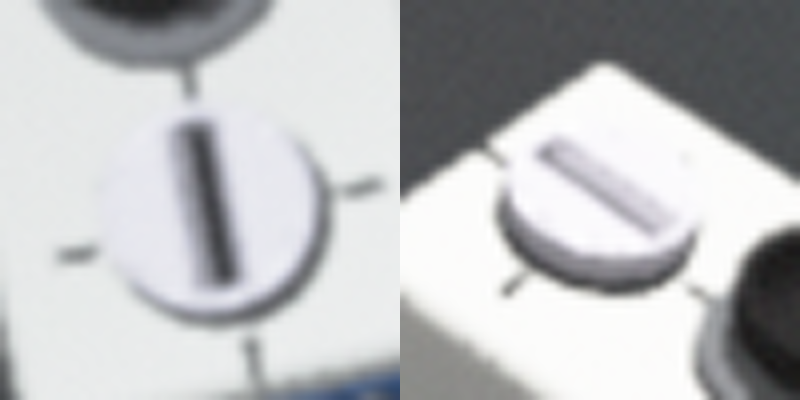

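```bash
python3 - <<'E'
from h import *
f=lambda u,v,x0,y0:((u+.5)/8-.5+x0,(v+.5)/8-.5+y0)
for n,cs,x0,y0,ticks in [('top',[(168,123),(213,120),(242,282),(197,288)],112,92,[(190,82),(252,350),(77,256),(362,187)]),('scene',[(140,148),(160,137),(277,222),(255,235)],341,174,[(90,153),(302,293),(113,287)])]:
    P=np.array([ray(n,f(*c,x0,y0),77) for c in cs]);print(n,P.mean(0).round(1))
    for i in (0,1): 
        v=P[3-i]-P[i]; print(' slot',np.linalg.norm(v).round(1),np.degrees(np.arctan2(v[1],v[0])).round(1))
    T=np.array([ray(n,f(*c,x0,y0),62) for c in ticks]);
    v=T[1]-T[0];print(' fb ticks',np.linalg.norm(v).round(1),np.degrees(np.arctan2(v[1],v[0])).round(1))
    if len(T)==4:
        v=T[3]-T[2];print(' side ticks',np.linalg.norm(v).round(1),np.degrees(np.arctan2(v[1],v[0])).round(1)); print(T[:2].mean(0),T[2:].mean(0))
E
```

```text
top [586.4 205.8  77. ]
 slot 41.5 -167.4
 slot 40.8 -167.3
 fb ticks 69.5 -164.6
 side ticks 70.5 -74.0
[587.96858086 205.5309566   62.        ] [586.43706866 205.65151873  62.        ]
scene [584.7 205.4  77. ]
 slot 41.4 10.7
 slot 41.4 11.8
 fb ticks 71.9 15.8
```

```bash
python3 - <<'E'
from h import *
plan([586.5,205.6,180],102)
E
```

```text
t 4.45 tcp [432.3 126.4 191.7] rot [ 1.7995e+02 -1.0000e-02  9.0640e+01] w 21.8 F [-0.3 -0.8 -1.4] j [ 11.6   5.1 103.5  -0.   71.4 -79. ]
offset cm [ 7.75 15.51  1.19] rot rad [ 0.001 -0.    -0.198] T=0 rel xy
```

send_rows(hand=[1,1,1,1,1], offset=[[1.55,3.1,0],[1.55,3.1,0],[1.55,3.1,0],[1.55,3.1,0],[1.55,3.1,0]], rot=[[0,0,0],[0,0,0],[0,0,0],[0,0,0],[0,0,0]])

```text
clock: 4.95
tcp_pos: [587.0, 206.2, 189.6]
tool_rot: [-179.9, 0.0, 90.6]
contact_force: [-0.4, -0.1, -1.4]
gripper_width: 21.8
```

send_rows(hand=[1,1,1,1,1], offset=[[0,0,0],[0,0,0.5],[0,0,0.5],[0,0,0],[0,0,0]], rot=[[0,0,-0.1],[0,0,-0.1],[0,0,0],[0,0,0],[0,0,0]])

```text
clock: 5.45
tcp_pos: [586.2, 205.5, 181.1]
tool_rot: [-180.0, 0.0, 102.0]
contact_force: [-0.7, -0.2, 0.1]
gripper_width: 22.0
```

```bash
python3 - <<'E'
from h import *
c=bot.calibration('wrist')
save('wrist','w4.png')
save('scene','s4.png')
a=cv2.imread('pics/raw_s4.png');crop(a,'s4c.png',(320,130,430,230),7)
plan([586.5,205.6,160],102)
t=bot.read_state()['tcp_pos']
print(proj('scene',[t[0],t[1],t[2]-86.4]))
E
```

```text
t 5.55 tcp [586.4 205.6 181.6] rot [179.98  -0.   102.02] w 22.0 F [ 0.5 -0.5 -2.3] j [ 15.9  27.4  76.3   0.   76.3 -86.1]
offset cm [-0.    0.01  2.16] rot rad [ 0. -0.  0.] T=0 rel xy
[368.49002915 190.95175902]
```

View pics/w4.png

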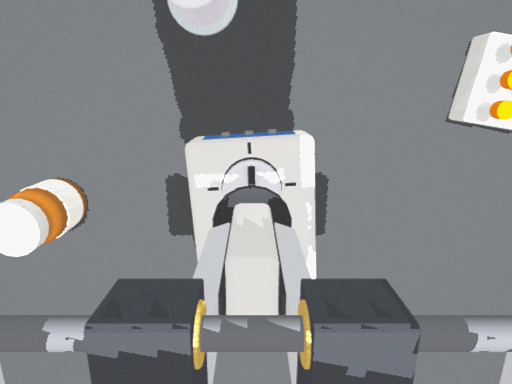

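View pics/s4c.png

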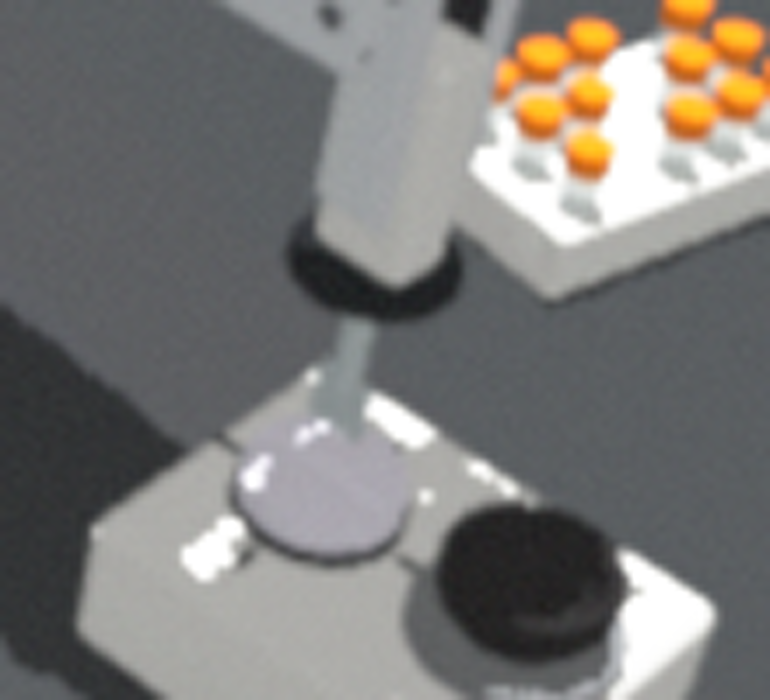

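send_rows(hand=[1,1,1,1,1], offset=[[0,0,0.8],[0,0,0.8],[0,0,0.4],[0,0,0.3],[0,0,0]], rot=[[0,0,0],[0,0,0],[0,0,0],[0,0,0],[0,0,0]])

```text
clock: 6.05
tcp_pos: [586.3, 205.6, 157.9]
tool_rot: [-180.0, 0.0, 102.1]
contact_force: [0.5, -0.1, -1.1]
gripper_width: 21.9
```

send_rows(hand=[1,1,1,1,1], offset=[[0,0,0.2],[0,0,0.1],[0,0,0],[0,0,0],[0,0,0]], rot=[[0,0,0],[0,0,0],[0,0,0],[0,0,0],[0,0,0]])

```text
clock: 6.55
tcp_pos: [586.4, 205.7, 155.5]
tool_rot: [180.0, -0.0, 102.1]
contact_force: [0.2, -0.4, -0.8]
gripper_width: 21.9
```

```bash
python3 - <<'E'
from h import *
save('scene','s5.png')
a=cv2.imread('pics/raw_s5.png');crop(a,'s5c.png',(330,150,420,220),8)
plan([586.5,205.6,154],102)
print(bot.read_state()['moment'])
E
```

```text
t 6.6 tcp [586.4 205.7 155.6] rot [179.99  -0.   102.1 ] w 21.5 F [ 0.  -0.3 -0.9] j [ 15.9  28.6  78.    0.   73.4 -86.2]
offset cm [-0.01  0.    0.16] rot rad [ 0.    -0.     0.002] T=0 rel xy
[ 0.03141219 -0.01609796 -0.01090639]
```

View pics/s5c.png

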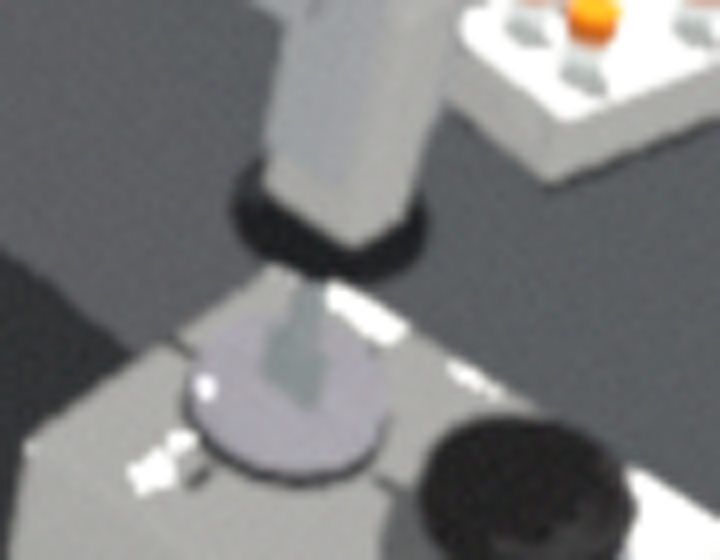

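send_rows(hand=[1,1,1,1,1], offset=[[0,0,0.1],[0,0,0],[0,0,0],[0,0,0],[0,0,0]], rot=[[0,0,0.05],[0,0,0.1],[0,0,0.12],[0,0,0.12],[0,0,0.12]])

```text
clock: 7.1
tcp_pos: [586.3, 205.4, 154.4]
tool_rot: [-180.0, 0.0, 72.6]
contact_force: [-0.2, -1.0, -2.6]
gripper_width: 21.5
```

```bash
python3 - <<'E'
from h import *
plan([586.5,205.6,154],15.7)
print(bot.read_state()['moment'])
E
```

```text
t 7.1 tcp [586.3 205.4 154.4] rot [-1.80e+02  3.00e-02  7.26e+01] w 21.5 F [-0.2 -1.  -2.6] j [ 15.9  28.7  78.1  -0.   73.3 -56.7]
offset cm [0.02 0.01 0.04] rot rad [0.    0.001 0.993] T=0 rel xy
[-0.31909123  0.12919155  0.08525786]
```

send_rows(hand=[1,1,1,1,1], offset=[[0,0,0],[0,0,0],[0,0,0],[0,0,0],[0,0,0]], rot=[[0,0,0.12],[0,0,0.12],[0,0,0.12],[0,0,0.12],[0,0,0.12]])

```text
clock: 7.6
tcp_pos: [586.4, 205.6, 154.4]
tool_rot: [180.0, 0.0, 38.2]
contact_force: [0.4, -0.3, -1.7]
gripper_width: 21.6
```

send_rows(hand=[1,1,1,1,1], offset=[[0,0,0],[0,0,0],[0,0,0],[0,0,0],[0,0,0]], rot=[[0,0,0.1],[0,0,0.1],[0,0,0.1],[0,0,0.1],[0,0,0]])

```text
clock: 8.1
tcp_pos: [586.5, 205.7, 154.4]
tool_rot: [-180.0, -0.0, 15.5]
contact_force: [1.5, 0.7, -2.6]
gripper_width: 21.6
```

```bash
python3 - <<'E'
from h import *
plan([586.5,205.6,154],15.7)
print(bot.read_state()['moment'])
save('scene','s6.png')
a=cv2.imread('pics/raw_s6.png');crop(a,'s6c.png',(330,150,420,220),8)
E
```

```text
t 8.1 tcp [586.5 205.7 154.4] rot [-1.80e+02 -2.00e-02  1.55e+01] w 21.6 F [ 1.5  0.7 -2.6] j [16.  28.7 78.1  0.  73.2  0.5]
offset cm [-0.    0.01  0.04] rot rad [-0.    -0.    -0.004] T=0 rel xy
[ 0.09199341 -0.22617156  0.06670291]
```

View pics/s6c.png

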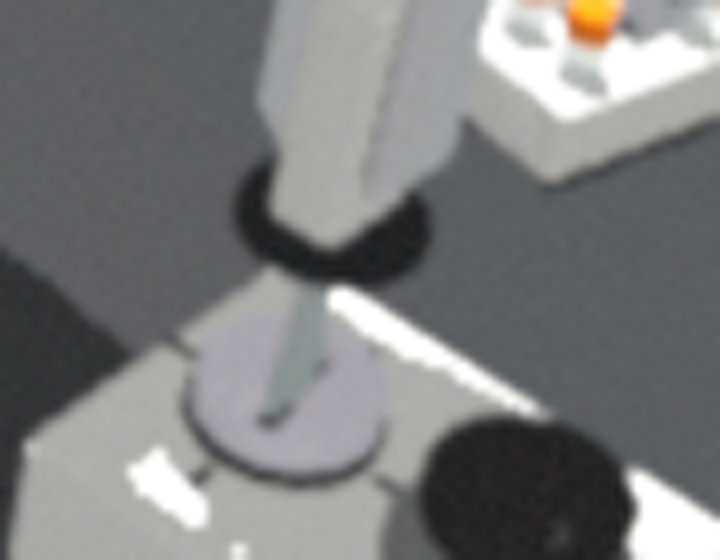

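Continue the overtravel in small steps until the moment rises.

send_rows(hand=[1,1,1,1,1], offset=[[0,0,0],[0,0,0],[0,0,0],[0,0,0],[0,0,0]], rot=[[0,0,0.04],[0,0,0.04],[0,0,0.02],[0,0,0],[0,0,0]])

```text
clock: 8.65
tcp_pos: [586.5, 205.7, 154.5]
tool_rot: [-180.0, -0.0, 10.0]
contact_force: [2.1, 0.8, -3.5]
gripper_width: 21.7
```

```bash
python3 - <<'E'
from h import *
plan([586.5,205.6,154],7)
print(bot.read_state()['moment'])
E
```

```text
t 8.65 tcp [586.5 205.7 154.5] rot [-1.80e+02 -2.00e-02  9.96e+00] w 21.7 F [ 2.1  0.8 -3.5] j [15.9 28.7 78.1  0.  73.2  6. ]
offset cm [-0.    0.01  0.05] rot rad [-0.    -0.     0.052] T=0 rel xy
[ 0.21269417 -0.46460543  0.07998795]
```

send_rows(hand=[1,1,1,1,1], offset=[[0,0,0],[0,0,0],[0,0,0],[0,0,0],[0,0,0]], rot=[[0,0,0.03],[0,0,0.03],[0,0,0],[0,0,0],[0,0,0]])

```text
clock: 9.15
tcp_pos: [586.5, 205.7, 154.5]
tool_rot: [-180.0, -0.0, 6.5]
contact_force: [1.7, 1.3, -2.9]
gripper_width: 21.6
```

```bash
python3 - <<'E'
from h import *
plan([586.5,205.6,154],5)
print(bot.read_state()['moment'])
E
```

```text
t 9.15 tcp [586.5 205.7 154.5] rot [-1.7999e+02 -2.0000e-02  6.4800e+00] w 21.6 F [ 1.7  1.3 -2.9] j [15.9 28.7 78.1  0.  73.2  9.5]
offset cm [-0.    0.01  0.05] rot rad [-0.    -0.     0.026] T=0 rel xy
[ 0.25936552 -0.62511033  0.09089346]
```

send_rows(hand=[1,1,1,1,1], offset=[[0,0,0],[0,0,0],[0,0,0],[0,0,0],[0,0,0]], rot=[[0,0,0.03],[0,0,0.03],[0,0,0],[0,0,0],[0,0,0]])

```text
clock: 9.65
tcp_pos: [586.5, 205.7, 154.5]
tool_rot: [-180.0, -0.0, 3.0]
contact_force: [3.3, 2.6, -2.4]
gripper_width: 22.1
```

```bash
python3 - <<'E'
from h import *
plan([586.5,205.6,154],5)
print(bot.read_state()['moment'])
save('scene','s7.png')
a=cv2.imread('pics/raw_s7.png');crop(a,'s7c.png',(330,150,420,220),8)
E
```

```text
t 9.65 tcp [586.5 205.7 154.5] rot [-1.80e+02 -2.00e-02  3.03e+00] w 22.1 F [ 3.3  2.6 -2.4] j [15.9 28.7 78.1 -0.  73.2 12.9]
offset cm [0.   0.01 0.05] rot rad [-0.    -0.    -0.034] T=0 rel xy
[ 0.37890645 -0.81457737  0.11256059]
```

View pics/s7c.png

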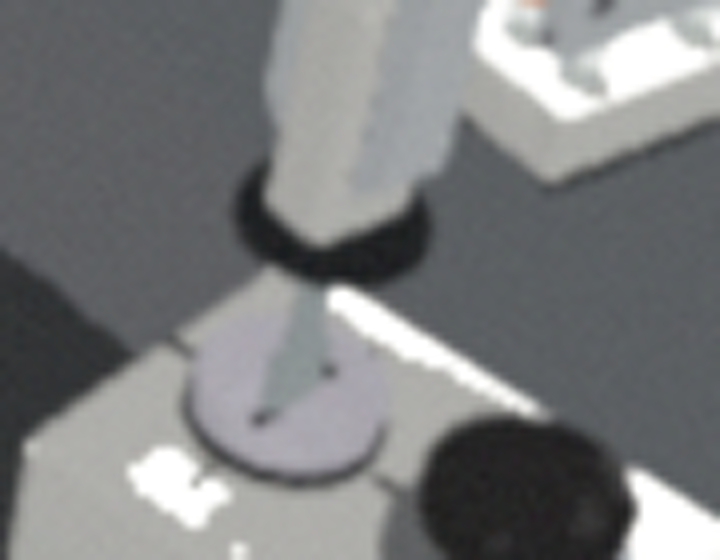

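```bash
python3 - <<'E'
from h import *
for nm,(a,b) in {'s6':((270,415),(320,367)),'s7':((263,415),(328,371))}.items():
    f=lambda p:ray('scene',((p[0]+.5)/8-.5+330,(p[1]+.5)/8-.5+150),77)
    A,B=f(a),f(b);v=B-A;print(nm,A.round(1),B.round(1),np.linalg.norm(v).round(1),np.degrees(np.arctan2(v[1],v[0])).round(1))
E
```

```text
s6 [593.8 190.7  77. ] [584.5 213.7  77. ] 24.9 112.1
s7 [593. 189.  77.] [586.6 214.7  77. ] 26.5 103.9
```

send_rows(hand=[1,1,1,1,1], offset=[[0,0,0],[0,0,0],[0,0,0],[0,0,0],[0,0,0]], rot=[[0,0,0.04],[0,0,0.04],[0,0,0],[0,0,0],[0,0,0]])

```text
clock: 10.2
tcp_pos: [586.5, 205.6, 154.5]
tool_rot: [-180.0, -0.0, -1.5]
contact_force: [3.5, 0.4, -3.4]
gripper_width: 22.0
```

```bash
python3 - <<'E'
from h import *
plan([586.5,205.6,154],5)
print(bot.read_state()['moment'])
E
```

```text
t 10.2 tcp [586.5 205.6 154.5] rot [-1.80e+02 -1.00e-02 -1.54e+00] w 22.0 F [ 3.5  0.4 -3.4] j [15.9 28.7 78.1 -0.  73.2 17.5]
offset cm [0.   0.   0.05] rot rad [-0.    -0.    -0.114] T=0 rel xy
[ 0.32182087 -0.92379869  0.28840951]
```

send_rows(hand=[1,1,1,1,1], offset=[[0,0,0],[0,0,0],[0,0,0],[0,0,-0.5],[0,0,-1]], rot=[[0,0,-0.07],[0,0,-0.07],[0,0,0],[0,0,0],[0,0,0]])

```text
clock: 10.7
tcp_pos: [585.8, 205.4, 169.4]
tool_rot: [180.0, 0.1, 6.3]
contact_force: [0.5, -1.1, -1.9]
gripper_width: 21.9
```

send_rows(hand=[1,1,1,1,1], offset=[[0,0,-1.5],[0,0,-1.5],[0,0,0],[0,0,0],[0,0,0]], rot=[[0,0,0],[0,0,0],[0,0,0],[0,0,0],[0,0,0]])

```text
clock: 11.2
tcp_pos: [586.1, 205.5, 198.9]
tool_rot: [180.0, 0.1, 6.4]
contact_force: [0.7, 0.9, -1.3]
gripper_width: 21.8
```

```bash
python3 - <<'E'
from h import *
save('scene','s8.png')
a=cv2.imread('pics/raw_s8.png');crop(a,'s8c.png',(330,140,420,220),7)
save('wrist','w8.png')
plan([432.3,126.4,197],20)
plan([432.3,126.4,197],6.5)
t=bot.read_state()['tcp_pos'];print(proj('scene',[t[0],t[1],t[2]-86.4]))
E
```

```text
t 11.3 tcp [586.2 205.5 198.8] rot [1.7999e+02 7.0000e-02 6.4100e+00] w 21.6 F [ 0.5  0.2 -1.3] j [15.9 26.7 75.  -0.  78.4  9.5]
offset cm [-16.17   6.15   0.2 ] rot rad [ 0.     0.001 -0.237] T=0 rel xy
t 11.3 tcp [586.2 205.5 198.8] rot [1.7999e+02 7.0000e-02 6.4100e+00] w 21.6 F [ 0.5  0.2 -1.3] j [15.9 26.7 75.  -0.  78.4  9.5]
offset cm [-16.17   6.15   0.2 ] rot rad [ 0.     0.001 -0.002] T=0 rel xy
[369.84596532 184.90742195]
```

View pics/s8c.png

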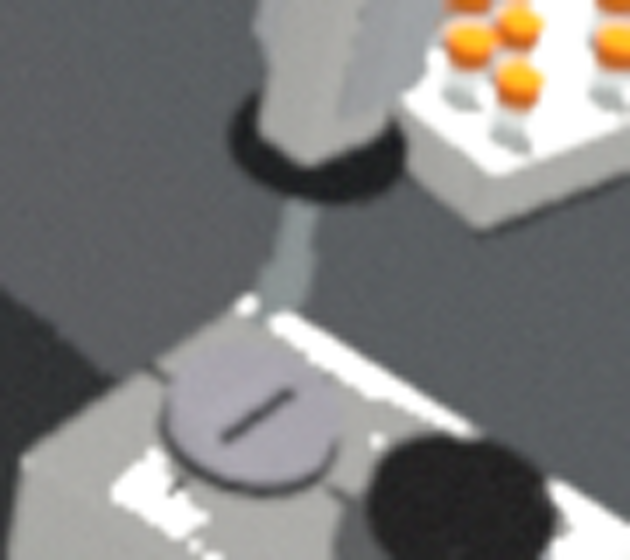

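View pics/w8.png

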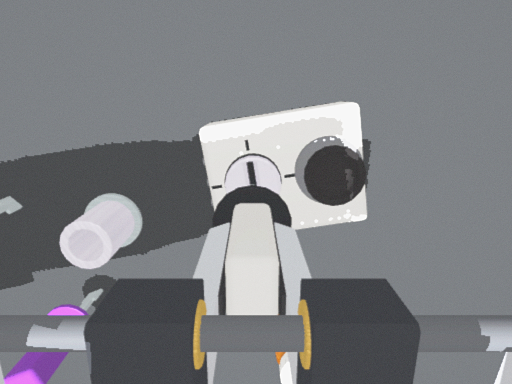

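```bash
python3 - <<'E'
from h import *
f=lambda p:ray('scene',((p[0]+.5)/7-.5+330,(p[1]+.5)/7-.5+140),77)
A,B=f((223,440)),f((293,392));v=B-A;print(A.round(1),B.round(1),np.linalg.norm(v).round(1),np.degrees(np.arctan2(v[1],v[0])).round(1))
a=cv2.imread('pics/raw_w8.png');crop(a,'w8c.png',(190,90,370,240),4.4)
print([ray('wrist',p,62).round(1) for p in [(247,145)]], [ray('wrist',p,77).round(1) for p in [(249.5,163),(253.5,187)]])
print(proj('wrist',[586,205.7,77]))
E
```

```text
[594.6 185.3  77. ] [586.5 217.1  77. ] 32.8 104.2
[array([576.4, 238.8,  62. ])] [array([580.4, 225. ,  77. ]), array([586.4, 203.3,  77. ])]
[253.31031637 184.43912945]
```

View pics/w8c.png

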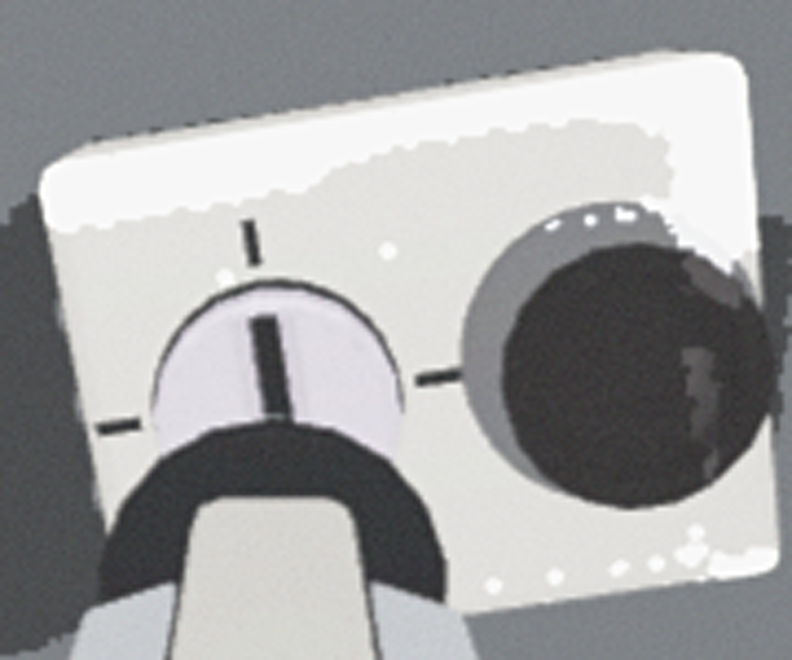

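send_rows(hand=[1,1,1,1,1], offset=[[-3.23,1.23,0],[-3.23,1.23,0],[-3.23,1.23,0],[-3.23,1.23,0],[-3.23,1.23,0]], rot=[[0,0,0],[0,0,0],[0,0,0],[0,0,0],[0,0,0]])

```text
clock: 11.8
tcp_pos: [431.3, 125.9, 199.0]
tool_rot: [180.0, 0.0, 6.4]
contact_force: [0.7, -1.0, -1.7]
gripper_width: 22.1
```

send_rows(hand=[1,1,1,1,1], offset=[[0,0,0],[0,0,0],[0,0,0],[0,0,0],[0,0,0]], rot=[[0,0,0],[0,0,0],[0,0,0],[0,0,0],[0,0,0]])

```text
clock: 12.3
tcp_pos: [433.1, 126.7, 199.1]
tool_rot: [180.0, 0.0, 6.4]
contact_force: [-0.5, -0.3, -1.3]
gripper_width: 21.8
```

```bash
python3 - <<'E'
from h import *
save('scene','s9.png')
a=cv2.imread('pics/raw_s9.png');crop(a,'s9c.png',(240,90,350,210),5)
plan([432.3,126.4,97.5],6.5)
t=bot.read_state()['tcp_pos'];print(proj('scene',[t[0],t[1],t[2]-86.4]),proj('scene',[432,126.4,72]))
E
```

```text
t 12.35 tcp [433.  126.7 199.2] rot [1.80e+02 3.00e-02 6.43e+00] w 22.0 F [ 0.1  0.3 -0.9] j [ 11.7   4.8 102.8  -0.   72.5   5.2]
offset cm [-0.07  0.02 10.17] rot rad [ 0.     0.001 -0.001] T=0 rel xy
[300.68509077 153.99607329] [299.28830051 167.45800213]
```

View pics/s9c.png

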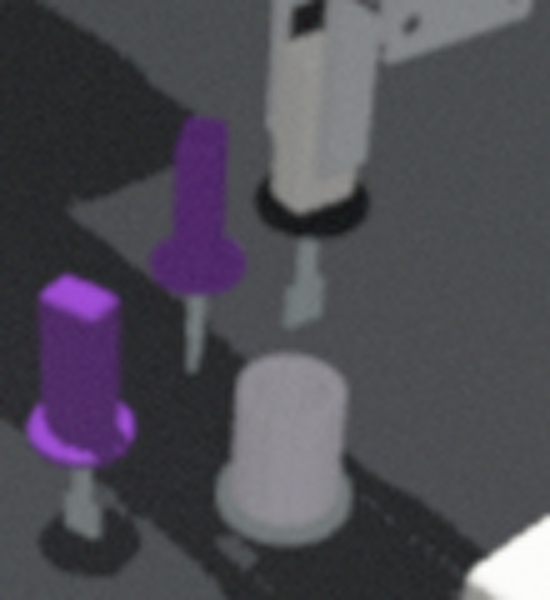

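send_rows(hand=[1,1,1,1,1], offset=[[0,0,2],[0,0,2.5],[0,0,2.5],[0,0,2],[0,0,0.8]], rot=[[0,0,0],[0,0,0],[0,0,0],[0,0,0],[0,0,0]])

```text
clock: 12.85
tcp_pos: [432.1, 126.4, 99.7]
tool_rot: [180.0, 0.2, 6.4]
contact_force: [-0.4, -0.0, -1.6]
gripper_width: 21.9
```

send_rows(hand=[1,1,1,1,1], offset=[[0,0,0.2],[0,0,0.1],[0,0,0],[0,0,0],[0,0,0]], rot=[[0,0,0],[0,0,0],[0,0,0],[0,0,0],[0,0,0]])

```text
clock: 13.35
tcp_pos: [433.0, 126.5, 99.0]
tool_rot: [-180.0, -0.1, 6.4]
contact_force: [0.3, 0.3, -1.3]
gripper_width: 22.0
```

send_rows(hand=[1,1,1,1,1], offset=[[0,0,0.1],[0,0,0.1],[0,0,0.05],[0,0,0],[0,0,0]], rot=[[0,0,0],[0,0,0],[0,0,0],[0,0,0],[0,0,0]])

```text
clock: 13.85
tcp_pos: [432.9, 126.5, 96.4]
tool_rot: [-180.0, -0.0, 6.4]
contact_force: [-3.8, -1.3, 6.9]
gripper_width: 22.1
```

```bash
python3 - <<'E'
from h import *
save('scene','s10.png')
a=cv2.imread('pics/raw_s10.png');crop(a,'s10c.png',(240,90,350,210),5)
plan([432.3,126.4,97.5],6.5)
E
```

```text
t 13.9 tcp [432.8 126.5  96.4] rot [-1.80e+02 -1.00e-02  6.42e+00] w 22.1 F [-3.2 -1.1  5.6] j [ 11.6  12.2 109.4  -0.   58.5   5.2]
offset cm [-0.06  0.   -0.11] rot rad [-0.    -0.    -0.001] T=0 rel xy
```

View pics/s10c.png

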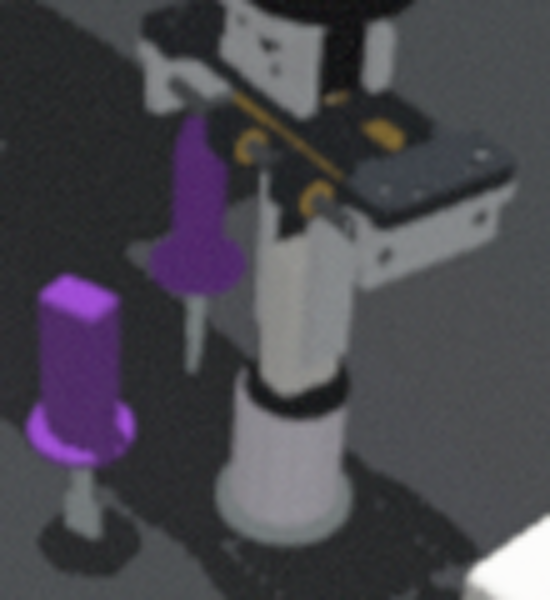

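send_rows(hand=[6,6,6,6,6], offset=[[0,0,0],[0,0,0],[0,0,0],[0,0,0],[0,0,0]], rot=[[0,0,0],[0,0,0],[0,0,0],[0,0,0],[0,0,0]])

```text
clock: 14.4
tcp_pos: [432.8, 126.5, 95.9]
tool_rot: [180.0, 0.0, 6.4]
contact_force: [-0.8, 0.2, -0.7]
gripper_width: 57.9
```

send_rows(hand=[6,6,6,6,6], offset=[[0,0,-1],[0,0,-2],[0,0,-3],[0,0,-4],[0,0,-4]], rot=[[0,0,0],[0,0,0],[0,0,0],[0,0,0],[0,0,0]])

```text
clock: 14.9
tcp_pos: [432.4, 126.4, 238.2]
tool_rot: [-180.0, -0.0, 6.4]
contact_force: [0.1, -0.2, -0.1]
gripper_width: 59.9
```

```bash
python3 - <<'E'
from h import *
save('wrist','w11.png')
save('scene','s11.png')
print([(r['score'],[round(v,1) for v in r['at']]) for r in bot.place_of('driver_grip','scene')])
a=cv2.imread('pics/raw_s11.png');crop(a,'s11c.png',(240,90,440,260),4)
plan([382,192,230],6.5)
E
```

```text
[(0.84, [409.5, 29.4, 108.6]), (0.78, [434.5, 125.0, 114.5]), (0.68, [314.5, 132.5, 106.4])]
t 15.05 tcp [433.5 126.6 238.6] rot [-179.98   -0.28    6.42] w 59.9 F [-0.  -0.2 -0.6] j [11.6  2.8 99.6 -0.  77.4  5.2]
offset cm [-4.4  -7.07  0.84] rot rad [-0.    -0.005 -0.001] T=0 rel xy
```

View pics/s11c.png

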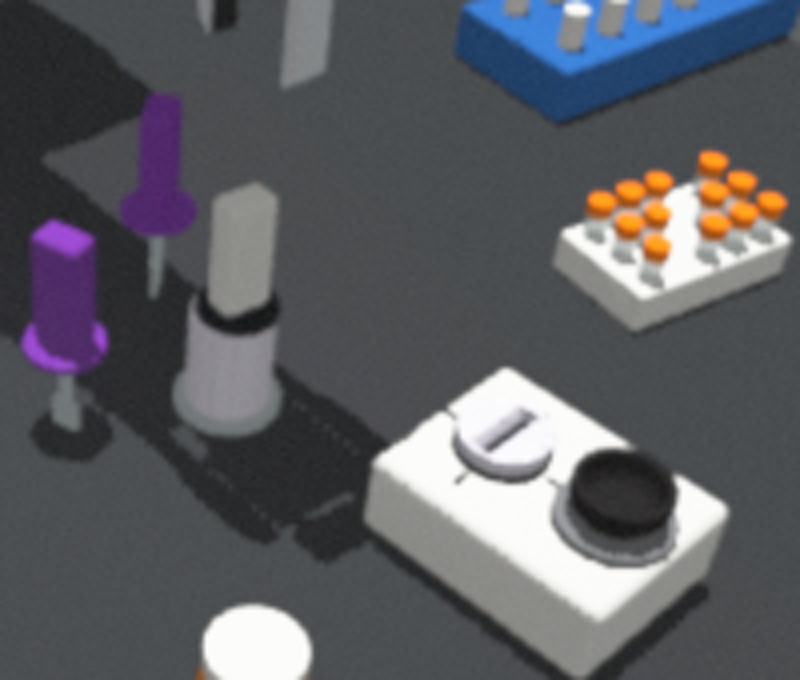

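View pics/w11.png

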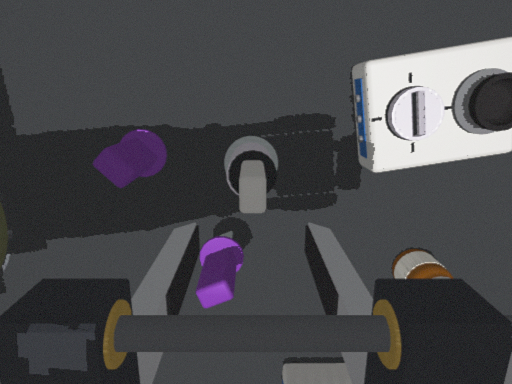

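```bash
python3 - <<'E'
from h import *
a=cv2.imread('pics/raw_w11.png');crop(a,'w11c.png',(360,60,470,170),5)
E
```

```text
(no output)
```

View pics/w11c.png

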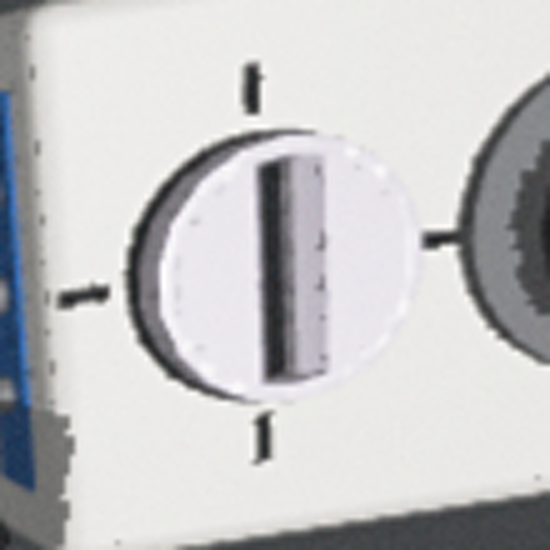

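```bash
python3 - <<'E'
from h import *
f=lambda p,z:ray('wrist',((p[0]+.5)/5-.5+360,(p[1]+.5)/5-.5+60),z)
def ang(a,b,z):
    v=f(a,z)-f(b,z);return np.degrees(np.arctan2(v[1],v[0])).round(1),np.linalg.norm(v).round(1)
print('slot',ang((257,163),(265,383),77),ang((326,155),(327,375),77),'ticks',ang((252,88),(263,438),62),'fb',ang((440,238),(84,297),62))
E
```

```text
slot (np.float64(105.7), np.float64(42.7)) (np.float64(104.4), np.float64(42.4)) ticks (np.float64(105.4), np.float64(70.6)) fb (np.float64(15.8), np.float64(72.4))
```

```bash
python3 - <<'E'
from h import *
s=bot.read_state();print(s['clock'],s['qd'].round(2),s['contact_force'])
print(bot.sign_off())
E
```

```text
15.05 [-0.07  2.52  3.94 -0.16 -2.07  0.09] [-0.04532727 -0.23460501 -0.58047502]
the job is handed in; nothing more can be done
None
```

I took the white flat screwdriver from its stand and turned the tube mixer's slotted switch clockwise to its stop. I then put the screwdriver back upright in the stand and let go. The job was handed in at 15.05 s.

- **Switch:** at the stop the twisting moment rose to 0.29 N m, against about 0.07–0.11 N m while turning. In the last wrist picture the slot lies at about 105.1°, with the side ticks at 105.4–105.8°, so it is at the stop to within about 1°.
- **Screwdriver:** the last pictures show it upright in the stand, guard on the rim. The network put its handle centre at about (434, 125, 114) mm, near where it began.
- **Robot:** the open gripper was clear above the screwdriver and the contact force was about zero. The arm was still settling, at up to 4°/s, when I handed in.
- **Left alone:** no move went near the heating block or the two purple look-alikes. I did not measure the heating block's switch afterwards.
- **Disagreements:**
  - The network's slot position was up to 5 mm from mine in x; I used my own and the blade went in without contact.
  - One early wrist measurement was about 7 mm off because the arm was still settling; I went by the network and the top camera instead.

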